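Stand the bench burner over the hidden bearer

TASK

The heat-proof board of the platform lies on soft edging and rests firmly only over one steel bearer hidden beneath it, so the bench burner must stand there or the board tips under its weight. Press along the board until you find the place where it no longer gives, and lean on that firm place for a moment; then move the burner from its wooden end onto the board and leave it standing centred over the bearer, with the board level under it. Leave the fire-brick on the other wooden end where it lies.

Things in the scene. Friction and masses are not known exactly. Their poses are not given: they have to be found in the camera images.
- board_mid (a point): centre of the top of the heat-proof board: a plain pale slab 404 mm long (this point's y axis) x 238 mm deep (x) x 12 mm thick, its top 60 mm above the table, z up. One steel bearer 25 mm wide is fixed beneath it, right across along x, at an unknown y from -120 to +120 mm, 0.2 mm under the slab. Tweezers of 20 g lie near its edge at x about +95 mm; the line x = 0 is bare
- board_left (a point): middle of the board's +y end, top face, 202 mm from its centre. The slab does not bend; each end rests on soft edging, about 0.7 N per mm. Pressed beside the bearer the slab rocks about the bearer's near edge and sinks as the square of the distance from that edge: for 10 N about 1.5 mm at 100 mm, 6 mm at 200 mm. Over the bearer it does not give
- board_right (a point): middle of the board's -y end, top face, 202 mm from its centre. Beyond each end of the board, at 214 to 340 mm from its centre, is a fixed wooden block with its top flush with the board when the board is level
- burner_foot (a point): bench burner: a flat rectangular cast foot 110 mm (its x) x 112 mm (its y) x 20 mm high; a post carries a barrel 28 mm thick along x, its axis 54 mm above the underside; nothing is higher than 85 mm. 0.9 kg, loose, slides when its foot is pushed. This point: centre of the foot, 10 mm above its underside, z up. It starts on one wooden end, either one
- brick_mid (a point): centre of a loose pale fire-brick, 228 mm (x) x 112 mm (y) x 64 mm high, lying on the other wooden end
There are look-alikes about, which are no part of the job. Leave any orange or red look-alike of the part that bears burner_foot alone.

How it is judged:
By the outcome, as a careful person would: the job done as asked, in the order asked, and still so for the second after the job is handed in, with the robot touching nothing.
It also fails if it takes over 72 s, if anything falls off the work surface, if the arm or the gripper's body presses on something with over 40 N, if the wrist force passes 120 N, or if a joint passes its speed limit or range.

ROBOT

A 7-joint arm with a two-finger parallel gripper is mounted at the origin on the work surface. World frame = base frame: x ahead of the robot, y to its left, z up, the work surface at z = 0. Lengths are in m, angles in rad, forces in N, time in s.
With the tool pointing down it reaches from about 0.4 to 0.85 m from the base axis. Payload 10.4 kg.
Tool frame: the origin (TCP) lies midway between the tips of the shut fingers; the grasp point (between the pads) lies 19 mm behind it; z points along the fingers, x is the direction in which the jaws open and shut, and the axes are right-handed (so a half turn about z gives the same grasp; the last joint's range is limited). The gripper opens to 85 mm and grips with 20 to 120 N. Pads are 22 mm wide; open, the fingers measure 114 mm over their backs; the gripper's body (76 mm by 85 mm) begins 54 mm behind the grasp point. The pads swing forward as they close: fully open they stand 13 mm farther back than shut.
Start: joints at [-1.22, 0.332, -0.065, 1.46, 0.022, 1.35, -0.088], TCP at [0.228, 0.582, 0.231] pointing down, gripper open.
Joint ranges: [-2.6, 2.6], [-0.5, 2.12], [-1.47, 1.34], [0.16, 2.42], [-1.27, 4.41], [0.06, 2.06], [-2.6, 2.6]. Speed limits (rad/s): [2.22, 2.22, 2.79, 2.79, 3.14, 3.14, 3.14].

INTERFACE

Orientations are given as a unit quaternion [x, y, z, w].
In Python, from workcell import monitor, eyes, ticket, models gives the robot as it stands.
- The arm moves only by the tool servo_tool, never from a script. Its argument "motion" is a list of rows, each a list of 7 numbers: the opening, from 0 (shut) to 1 (fully open), then the shift along the tool's x, y, z in m, then the turn, a rotation vector about the tool's x, y, z in degrees. In form: [[fingers, tx, ty, tz, rx, ry, rz], ...]. A call has 1 to 20 rows; each row is the pose to reach, as a shift and turn from the pose commanded when the call began, along the tool's axes at that moment; what a row does not reach only later rows make up. A row lasts 1/8 s, in which the tool goes at most 62.5 mm and 10.7 degrees, less where a joint would pass 70% of its speed; a pose out of reach is approached as far as the arm can. A call with a gripper value outside its range is refused whole. The fingers move at their own pace and stop on an object; "grip_force" is the grip in N (left out, the last holds). Time passes only in rows, so rows that repeat a pose let the fingers close. It gives the time, the measured TCP pose, the force and the opening at its end, in the units of the state.
- monitor.get_obs(): the state, without advancing time (a new reading comes with each control period).
- eyes.camera(name): name is "side" or "top" or "wrist"; returns (picture, depth): 480x640x3 uint8, blue, green, red; 480x640 float32, m along the optical axis (not along the pixel's ray), 0 where there is no reading.
- eyes.camera_info(name): a dict with "intrinsics" (3x3 intrinsics, pixels), "extrinsics" (4x4, takes a point from world to camera coordinates); the wrist camera has in their place "tool_from_camera" (4x4, takes a point from camera to tool coordinates, whose origin is the TCP and whose axes are the tool frame's). Camera axes: x right, y down, z forward; pixel columns grow to the right and rows downward; lengths in m; the calibration is good to about 2 mm. A picture is of the moment at which its call begins: read the wrist's pose just before it. camera_info takes no time and is no camera call.
- ticket.hand_in(): hands the job in, once; it reports no verdict.
Trained networks look in the newest picture that a camera, given by its name, has taken for a name from the list of things; names that differ only in an ending like _2 or _b are one class to them, and where a whole thing is asked for, a point or a joint stands for the part that bears it (a point fixed in the world has none). Each returns a list of dicts, best first, with "confidence" (0 to 1); they miss things now and then, are a little off and sometimes report something else, mostly with a low value. They report only what shows in the picture. A call takes as long as a camera call. They do not tell look-alikes from the thing itself.
- models.boxes_of(camera, thing): "point" ([x, y, z] in m, in the coordinates of the camera as it stood for that picture, good to about 4 mm: the middle of the surface that is visible of it).
The state is a dict: "clock": time; "joint_pos": joint angles; "joint_velocities": joint speeds; "tau": joint torques, N m; "position": TCP position; "ee_rot": TCP orientation; "ft_force": force on the tool from outside, world axes, zero at the start; "torque": the same for the moment, N m; "grip_width": opening from 0.0 (shut) to 1.0 (fully open).
Only numpy, scipy, OpenCV 4.12 (cv2) and the standard library are available. Lean on these libraries where they do the work, as an engineer would, in place of code of your own. Each camera call takes 0.05 s, during which the arm holds its last target. There are 200 camera calls.

## Working session

There is one attempt and no reset: what is moved stays moved. The work goes in short steps, Python scripts to look and compute and a tool call to move; the robot and the scene stay as the last step left them, time stands still between calls to the robot, and variables do not carry over. Pictures are saved under pics/ and viewed, about 8 in all and at most 12, crops included, and the job is handed in when it is done.

Besides the shell and the picture viewer there is one more tool, called by a JSON object that holds its "op" and its "data". servo_tool: Moves the arm, as the interface text tells. Its arguments: {"type":"object","properties":{"motion":{"type":"array"},"grip_force":{"type":"number"}},"required":["motion"]}

```bash
mkdir -p pics; cat > h.py <<'E'
import numpy as np, cv2
from scipy.spatial.transform import Rotation as R
from workcell import monitor, eyes, ticket, models
def T():
    o=monitor.get_obs(); M=np.eye(4); M[:3,:3]=R.from_quat(o["ee_rot"]).as_matrix(); M[:3,3]=o["position"]; return M
def shot(cam):
    M=T(); p,d=eyes.camera(cam); i=eyes.camera_info(cam)
    W=M@i["tool_from_camera"] if cam=="wrist" else np.linalg.inv(i["extrinsics"])
    return p,d,np.array(i["intrinsics"]),W
def cloud(d,K,W):
    v,u=np.mgrid[:d.shape[0],:d.shape[1]]
    P=np.stack([(u-K[0,2])/K[0,0]*d,(v-K[1,2])/K[1,1]*d,d],-1)
    return P@W[:3,:3].T+W[:3,3]
E
python3 - <<'E'
from h import *
np.set_printoptions(precision=4,suppress=True)
print(monitor.get_obs())
for c in ["top","side"]:
    p,d,K,W=shot(c); cv2.imwrite(f"pics/{c}0.png",p); np.savez(f"{c}0.npz",p=p,d=d,K=K,W=W)
    for t in ["board_mid","board_left","board_right","burner_foot","brick_mid"]:
        for r in models.boxes_of(c,t)[:4]:
            q=W@np.r_[r["point"],1]; px=K@np.array(r["point"]); print(c,t,q[:3],px[:2]/px[2],round(r["confidence"],2))
E
```

```text
{'clock': 0.0, 'joint_pos': array([-1.2196,  0.3329, -0.0647,  1.4609,  0.0216,  1.3499, -0.0885]), 'joint_velocities': array([-0.0017, -0.0001,  0.0011,  0.0011, -0.0011,  0.0014,  0.0014]), 'tau': array([  0.    , -62.5448,   0.0494, -39.1607,   0.0164,   0.0099,
         0.    ]), 'position': array([0.2281, 0.5815, 0.2305]), 'ee_rot': array([ 0.8262,  0.5634, -0.0006,  0.0004]), 'ft_force': array([ 0.8141, -0.0936, -0.6271]), 'torque': array([ 0.001 , -0.0177, -0.0206]), 'grip_width': 0.9997122275265813}
top board_mid [ 0.5764 -0.3035  0.1249] [491.4841 170.1796] 0.6
top board_left [ 0.5617 -0.0407  0.0609] [367.9427 182.3542] 0.73
top board_right [ 0.5582 -0.0376  0.063 ] [366.7248 183.6877] 0.64
top burner_foot [ 0.2863 -0.1794  0.0199] [424.8801 299.7493] 0.95
top burner_foot [0.5343 0.2369 0.0751] [247.6225 193.3216] 0.9
top burner_foot [0.291  0.2094 0.0174] [262.1231 298.1692] 0.87
top burner_foot [0.2761 0.4295 0.0209] [169.4613 304.8154] 0.57
top brick_mid [ 0.5785 -0.3024  0.1235] [490.7138 169.3306] 0.6
side board_mid [ 0.5405 -0.0592  0.0596] [396.387  254.9082] 0.95
side board_left [ 0.5412 -0.0597  0.0593] [396.7188 254.991 ] 0.7
side board_right [ 0.5406 -0.0593  0.0606] [396.4616 254.5363] 0.65
side burner_foot [ 0.275  -0.1953  0.0219] [338.9743 345.1151] 0.85
side burner_foot [0.2761 0.189  0.0243] [249.2422 254.8527] 0.78
side burner_foot [0.5234 0.2227 0.0906] [323.1029 200.4854] 0.56
side brick_mid [ 0.5428 -0.3346  0.1248] [496.5634 291.3052] 0.56
side brick_mid [ 0.5424 -0.0595  0.0601] [397.0732 254.5191] 0.32
```

View pics/top0.png

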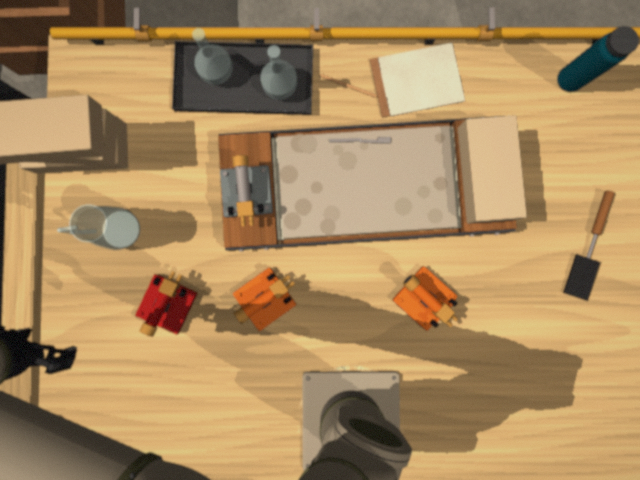

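View pics/side0.png

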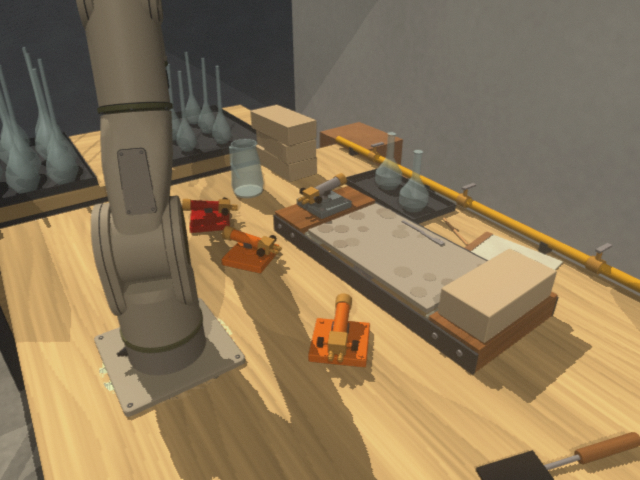

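The top view shows the grey burner on the left (+y) wooden end at px (245,190). The brick is at (492,168), the board spans columns 275-458, and the orange and red look-alikes stand in front. The side view agrees. Next I'll fit the board pose.

```bash
python3 - <<'E'
from h import *
np.set_printoptions(precision=4,suppress=True)
z=np.load("top0.npz"); P=cloud(z["d"],z["K"],z["W"]); p=z["p"]; d=z["d"]
hsv=cv2.cvtColor(p,cv2.COLOR_BGR2HSV)
reg=(P[...,0]>.35)&(P[...,0]<.75)&(abs(P[...,1])<.45)
plat=reg&(P[...,2]>.045)&(d>0)
def rect(m,n):
    m=cv2.morphologyEx(m.astype(np.uint8),cv2.MORPH_OPEN,np.ones((3,3)))
    k,l,s,_=cv2.connectedComponentsWithStats(m); m=l==1+np.argmax(s[1:,4])
    q=P[m]; print(n,m.sum(),cv2.minAreaRect(q[:,:2].astype(np.float32)*1000),"z",np.percentile(q[:,2],[5,50,95]))
rect(plat,"platform")
bd=plat&(P[...,2]<.075)&(hsv[...,1]<75)
rect(bd,"board"); 
brk=reg&(P[...,2]>.115)&(P[...,1]<-.15); rect(brk,"brick")
bar=reg&(P[...,2]>.10)&(P[...,1]>.12); rect(bar,"barrel")
foot=reg&(P[...,2]>.072)&(P[...,2]<.09)&(P[...,1]>.12)
rect(foot,"foot"); rect(reg&(P[...,2]>.072)&(P[...,1]>.12),"burner")
zz=np.load("side0.npz"); P=cloud(zz["d"],zz["K"],zz["W"]); d=zz["d"]
reg=(P[...,0]>.38)&(P[...,0]<.7)&(P[...,1]>.12)&(P[...,1]<.36)
rect(reg&(P[...,2]>.072),"burner side"); rect(reg&(P[...,2]>.072)&(P[...,2]<.09),"foot side");rect(reg&(P[...,2]>.105),"barrel side")
c=cv2.resize(z["p"][110:255,210:540],None,fx=2.4,fy=2.4,interpolation=cv2.INTER_CUBIC)
print(T())
E
```

```text
platform 17663 ((563.74560546875, -39.24070739746094), (242.7458953857422, 415.44708251953125), 2.9281439781188965) z [0.0571 0.0603 0.0636]
board 17486 ((563.9434814453125, -39.91279602050781), (237.68690490722656, 416.2204895019531), 3.487872838973999) z [0.0572 0.0603 0.0636]
brick 5318 ((581.899169921875, -313.8974914550781), (228.4353790283203, 113.96128845214844), 4.618858814239502) z [0.1212 0.1244 0.1274]
barrel 1083 ((531.9931640625, 238.7061004638672), (149.8224334716797, 76.93376922607422), 3.7252402305603027) z [0.1062 0.124  0.1378]
foot 845 ((542.3062133789062, 208.3131561279297), (110.62413024902344, 46.42605972290039), 5.348541259765625) z [0.0769 0.0803 0.0844]
burner 2615 ((532.006103515625, 240.43807983398438), (149.77862548828125, 112.41184997558594), 5.185118198394775) z [0.0775 0.0824 0.1338]
burner side 1216 ((529.433349609375, 230.51126098632812), (110.62853240966797, 151.72891235351562), 80.39185333251953) z [0.0756 0.1025 0.1323]
foot side 531 ((539.740478515625, 225.02597045898438), (115.41715240478516, 81.08645629882812), 4.921911239624023) z [0.0738 0.0806 0.0857]
barrel side 553 ((538.4169311523438, 229.7164306640625), (77.4731674194336, 133.41943359375), 79.9151840209961) z [0.1075 0.1217 0.136 ]
[[ 0.3652  0.9309 -0.      0.2282]
 [ 0.9309 -0.3652  0.0001  0.5819]
 [ 0.0001 -0.     -1.      0.2314]
 [ 0.      0.      0.      1.    ]]
```

```bash
cat >> h.py <<'E'
def go(x,y,z,ang=None):
    """shift in tool axes (m) and rotation vector (deg); ang = world direction of tool x"""
    M=T(); s=M[:3,:3].T@(np.array([x,y,z])-M[:3,3])
    r=np.zeros(3)
    if ang is not None:
        a=np.radians(ang); c,t=np.cos(a),np.sin(a)
        G=np.array([[c,t,0],[t,-c,0],[0,0,-1]]); r=R.from_matrix(M[:3,:3].T@G).as_rotvec(degrees=True)
    print("shift",np.round(s,4),"turn",np.round(r,2))
E
python3 - <<'E'
from h import *
print(eyes.camera_info("wrist")["tool_from_camera"])
go(0.535,0.237,0.30,94.5)
E
```

```text
[[ 9.99998949e-01  8.17120669e-05  1.44756863e-03  1.00112571e-03]
 [-4.64612758e-04  9.63819612e-01  2.66554946e-01 -6.69281890e-02]
 [-1.37341428e-03 -2.66555338e-01  9.63818637e-01 -1.43121284e-01]
 [ 0.00000000e+00  0.00000000e+00  0.00000000e+00  1.00000000e+00]]
shift [-0.209   0.4115 -0.0687] turn [-0.000e+00 -1.000e-02 -2.592e+01]
```

{"op": "servo_tool", "data": {"motion": [[1,0,0,-0.06,0,0,0],[1,-0.209,0.4115,-0.069,0,0,-25.9],[1,-0.209,0.4115,-0.069,0,0,-25.9],[1,-0.209,0.4115,-0.069,0,0,-25.9],[1,-0.209,0.4115,-0.069,0,0,-25.9],[1,-0.209,0.4115,-0.069,0,0,-25.9],[1,-0.209,0.4115,-0.069,0,0,-25.9],[1,-0.209,0.4115,-0.069,0,0,-25.9],[1,-0.209,0.4115,-0.069,0,0,-25.9],[1,-0.209,0.4115,-0.069,0,0,-25.9],[1,-0.209,0.4115,-0.069,0,0,-25.9],[1,-0.209,0.4115,-0.069,0,0,-25.9]]}}

```text
clock: 2.1
position: [0.5342, 0.2384, 0.3003]
ee_rot: [0.678, 0.735, 0.0, -0.0]
ft_force: [0.0, -0.5, -0.4]
grip_width: 0.999
```

```bash
python3 - <<'E'
from h import *
p,d,K,W=shot("wrist"); cv2.imwrite("pics/w1.png",p); np.savez("w1.npz",p=p,d=d,K=K,W=W)
P=cloud(d,K,W); print(W, monitor.get_obs()["clock"])
reg=(P[...,0]>.4)&(P[...,0]<.68)&(P[...,1]>.13)&(P[...,1]<.36)&(d>0)
for lo,hi in [(.072,.2),(.074,.088),(.09,.2),(.12,.2)]:
    m=reg&(P[...,2]>lo)&(P[...,2]<hi); m=cv2.morphologyEx(m.astype(np.uint8),cv2.MORPH_OPEN,np.ones((3,3)))>0
    q=P[m]; print(lo,hi,m.sum(),cv2.minAreaRect((q[:,:2]*1000).astype(np.float32)),q[:,2].max())
for r in models.boxes_of("wrist","burner_foot"): print(W@np.r_[r["point"],1],r["confidence"])
E
```

```text
[[-0.08095617  0.96058679  0.26593066  0.4678154 ]
 [ 0.99671635  0.0775888   0.02316228  0.23372048]
 [ 0.00161614  0.26693257 -0.96371385  0.44347532]
 [ 0.          0.          0.          1.        ]] 2.15
0.072 0.2 14462 ((534.873779296875, 243.0330352783203), (150.3164520263672, 112.4054946899414), 5.3245344161987305) 0.14158847620411597
0.074 0.088 7694 ((541.9309692382812, 243.79031372070312), (110.0157699584961, 112.47242736816406), 5.167596817016602) 0.08764075142044392
0.09 0.2 6722 ((534.9715576171875, 243.00506591796875), (150.36160278320312, 77.58550262451172), 4.904206275939941) 0.14158847620411597
0.12 0.2 4904 ((545.0546875, 243.88104248046875), (130.0370330810547, 34.00749969482422), 5.053567409515381) 0.14158847620411597
[0.33769463 0.44522521 0.04480494 1.        ] 0.77
[0.35482577 0.2044522  0.02579395 1.        ] 0.69
[0.53728768 0.24787745 0.08071486 1.        ] 0.65
```

View pics/w1.png

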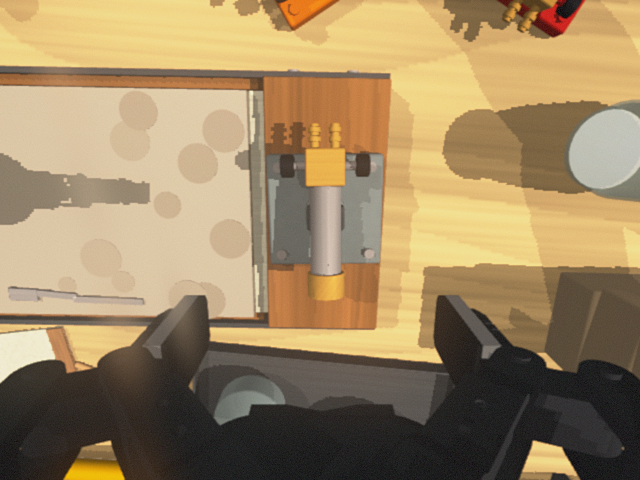

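```bash
python3 - <<'E'
from h import *
go(0.555,0.110,0.30,93.5);go(0.555,0.110,0.07,93.5)
z=np.load("w1.npz");P=cloud(z["d"],z["K"],z["W"])
for u,v in [(250,88),(250,315),(266,80),(265,325),(248,88),(150,200)]: print(u,v,P[v,u])
E
```

```text
shift [-0.1293  0.0103  0.0003] turn [ 0.   -0.02  1.08]
shift [-0.1294  0.0103  0.2303] turn [ 0.   -0.02  1.08]
250 88 [0.43150873 0.1602482  0.04219452]
250 315 [0.6708862  0.17076801 0.05982717]
266 80 [0.42482493 0.17837869 0.06011937]
265 325 [0.68745149 0.18682721 0.0499793 ]
248 88 [0.43149979 0.15791132 0.04030473]
150 200 [0.54900572 0.06463672 0.06009593]
```

{"op": "servo_tool", "data": {"motion": [[0,-0.0625,0.005,0,0,0,1.1],[0,-0.125,0.0103,0,0,0,1.1],[0,-0.129,0.0103,0.06,0,0,1.1],[0,-0.129,0.0103,0.12,0,0,1.1],[0,-0.129,0.0103,0.17,0,0,1.1],[0,-0.129,0.0103,0.21,0,0,1.1],[0,-0.129,0.0103,0.23,0,0,1.1],[0,-0.129,0.0103,0.23,0,0,1.1],[0,-0.129,0.0103,0.235,0,0,1.1],[0,-0.129,0.0103,0.235,0,0,1.1]]}}

```text
clock: 3.45
position: [0.5557, 0.1095, 0.066]
ee_rot: [0.686, 0.728, 0.001, 0.0]
ft_force: [-0.6, -0.4, 0.2]
grip_width: -0.0
```

{"op": "servo_tool", "data": {"motion": [[0,0,0,0.002,0,0,0],[0,0,0,0.004,0,0,0],[0,0,0,0.006,0,0,0],[0,0,0,0.007,0,0,0],[0,0,0,0.007,0,0,0],[0,0,0,0.007,0,0,0]]}}

```text
clock: 4.2
position: [0.5554, 0.1094, 0.0587]
ee_rot: [0.686, 0.728, 0.0, -0.0]
ft_force: [-1.7, 0.0, 4.5]
grip_width: 0.002
```

{"op": "servo_tool", "data": {"motion": [[0,0,0,0.001,0,0,0],[0,0,0,0.002,0,0,0],[0,0,0,0.002,0,0,0],[0,0,0,0.002,0,0,0]]}}

```text
clock: 4.7
position: [0.5555, 0.1095, 0.0573]
ee_rot: [0.686, 0.728, 0.0, -0.0]
ft_force: [-4.6, -1.4, 10.9]
grip_width: -0.001
```

```bash
python3 - <<'E'
from h import *
o=monitor.get_obs(); print(o["position"],o["ft_force"]); 
E
```

```text
[0.55545975 0.10948697 0.05727169] [-4.61567783 -1.42700343 10.94279036]
```

{"op": "servo_tool", "data": {"motion": [[0,0,0,0.001,0,0,0],[0,0,0,0.002,0,0,0],[0,0,0,0.002,0,0,0],[0,0,0,0.002,0,0,0]]}}

```text
clock: 5.2
position: [0.5555, 0.1095, 0.0558]
ee_rot: [0.686, 0.728, 0.0, -0.0]
ft_force: [-8.0, -0.0, 18.5]
grip_width: -0.003
```

```bash
python3 - <<'E'
from h import *
o=monitor.get_obs(); print(o["position"],o["ft_force"]); go(0.573,-0.187,0.07);
E
```

```text
[0.555513   0.10954351 0.05581747] [-8.04738856 -0.03780521 18.46117887]
shift [-0.297  -0.     -0.0144] turn [0. 0. 0.]
```

{"op": "servo_tool", "data": {"motion": [[0,0,0,-0.03,0,0,0],[0,-0.06,0,-0.03,0,0,0],[0,-0.12,0,-0.03,0,0,0],[0,-0.18,0,-0.03,0,0,0],[0,-0.24,0,-0.03,0,0,0],[0,-0.297,0,-0.03,0,0,0],[0,-0.297,0,-0.015,0,0,0],[0,-0.297,0,-0.008,0,0,0],[0,-0.297,0,-0.008,0,0,0],[0,-0.297,0,-0.008,0,0,0]]}}

```text
clock: 6.45
position: [0.5733, -0.186, 0.0626]
ee_rot: [0.685, 0.728, 0.0, 0.0]
ft_force: [-0.4, 0.5, -0.1]
grip_width: 0.001
```

{"op": "servo_tool", "data": {"motion": [[0,0,0,0.002,0,0,0],[0,0,0,0.004,0,0,0],[0,0,0,0.005,0,0,0],[0,0,0,0.005,0,0,0],[0,0,0,0.005,0,0,0]]}}

```text
clock: 7.08
position: [0.5733, -0.187, 0.0579]
ee_rot: [0.686, 0.728, 0.0, 0.0]
ft_force: [-1.1, 1.6, 6.2]
grip_width: -0.003
```

{"op": "servo_tool", "data": {"motion": [[0,0,0,0.001,0,0,0],[0,0,0,0.002,0,0,0],[0,0,0,0.002,0,0,0],[0,0,0,0.002,0,0,0]]}}

```text
clock: 7.58
position: [0.5733, -0.1871, 0.0563]
ee_rot: [0.686, 0.728, 0.001, 0.0]
ft_force: [-2.7, 2.2, 9.8]
grip_width: 0.001
```

{"op": "servo_tool", "data": {"motion": [[0,0,0,0.001,0,0,0],[0,0,0,0.002,0,0,0],[0,0,0,0.002,0,0,0],[0,0,0,0.002,0,0,0]]}}

```text
clock: 8.07
position: [0.5733, -0.1871, 0.0547]
ee_rot: [0.686, 0.728, 0.001, 0.0]
ft_force: [-4.9, 1.9, 14.5]
grip_width: -0.002
```

{"op": "servo_tool", "data": {"motion": [[0,0,0,-0.02,0,0,0],[0,0.057,0,-0.02,0,0,0],[0,0.057,0,-0.01,0,0,0],[0,0.057,0,-0.005,0,0,0],[0,0.057,0,-0.003,0,0,0],[0,0.057,0,-0.0016,0,0,0],[0,0.057,0,-0.0016,0,0,0],[0,0.057,0,-0.0016,0,0,0]]}}

```text
clock: 9.07
position: [0.5697, -0.1301, 0.0568]
ee_rot: [0.686, 0.727, 0.001, -0.001]
ft_force: [-8.3, 7.8, 21.2]
grip_width: 0.001
```

```bash
cat >> h.py <<'E'
def avg(n=6):
    L=[]
    for _ in range(n):
        eyes.camera("wrist"); o=monitor.get_obs(); L.append(np.r_[o["position"],o["ft_force"]])
    L=np.array(L); print("avg",np.round(L.mean(0),5),"std z,F",L[:,2].std().round(5),L[:,5].std().round(2)); return L.mean(0)
E
python3 -c "
from h import *
avg()"
```

```text
avg [ 0.56971 -0.13013  0.05684 -8.51018  7.3556  21.38205] std z,F 2e-05 0.43
```

{"op": "servo_tool", "data": {"motion": [[0,0,0,-0.02,0,0,0],[0,0.06,0,-0.02,0,0,0],[0,0.12,0,-0.02,0,0,0],[0,0.18,0,-0.02,0,0,0],[0,0.22,0,-0.02,0,0,0],[0,0.22,0,-0.01,0,0,0],[0,0.22,0,-0.003,0,0,0],[0,0.22,0,-0.001,0,0,0],[0,0.22,0,0,0,0,0],[0,0.22,0,0,0,0,0]]}}

```text
clock: 10.62
position: [0.5569, 0.0883, 0.0566]
ee_rot: [0.687, 0.727, 0.001, -0.001]
ft_force: [-10.3, 3.5, 21.4]
grip_width: 0.003
```

```bash
python3 -c "
from h import *
avg()"
```

```text
avg [  0.55684   0.08832   0.05659 -10.28873   3.73811  21.06991] std z,F 1e-05 0.57
```

{"op": "servo_tool", "data": {"motion": [[0,0,0,-0.003,0,0,0],[0,0,0,-0.0025,0,0,0],[0,0,0,-0.0025,0,0,0],[0,0,0,-0.0025,0,0,0]]}}

```text
clock: 11.42
position: [0.5571, 0.088, 0.0583]
ee_rot: [0.687, 0.727, 0.001, -0.0]
ft_force: [-4.8, 3.1, 10.6]
grip_width: -0.0
```

```bash
python3 -c "
from h import *
avg()"
```

```text
avg [ 0.5571   0.08797  0.05829 -4.09726  3.49304 10.65869] std z,F 1e-05 0.33
```

{"op": "servo_tool", "data": {"motion": [[0,0,0,0.002,0,0,0],[0,0,0,0.004,0,0,0],[0,0,0,0.004,0,0,0],[0,0,0,0.004,0,0,0]]}}

```text
clock: 12.22
position: [0.5571, 0.0882, 0.0557]
ee_rot: [0.687, 0.727, 0.001, -0.0]
ft_force: [-10.7, 2.6, 27.1]
grip_width: -0.001
```

```bash
python3 -c "
from h import *
avg()"
```

```text
avg [  0.55717   0.08817   0.05569 -11.49319   3.03429  26.67794] std z,F 1e-05 0.43
```

{"op": "servo_tool", "data": {"motion": [[0,0,0,-0.02,0,0,0],[0,-0.06,0,-0.02,0,0,0],[0,-0.12,0,-0.02,0,0,0],[0,-0.18,0,-0.02,0,0,0],[0,-0.22,0,-0.02,0,0,0],[0,-0.22,0,-0.01,0,0,0],[0,-0.22,0,-0.005,0,0,0],[0,-0.22,0,-0.004,0,0,0],[0,-0.22,0,-0.004,0,0,0],[0,-0.22,0,-0.004,0,0,0]]}}

```text
clock: 13.78
position: [0.5692, -0.1323, 0.0583]
ee_rot: [0.686, 0.727, -0.001, 0.001]
ft_force: [-3.9, -7.0, 11.5]
grip_width: -0.001
```

```bash
python3 -c "
from h import *
avg()"
```

```text
avg [ 0.5692  -0.13227  0.05829 -4.88658 -6.78091 11.73728] std z,F 1e-05 0.23
```

{"op": "servo_tool", "data": {"motion": [[0,0,0,0.002,0,0,0],[0,0,0,0.004,0,0,0],[0,0,0,0.004,0,0,0],[0,0,0,0.004,0,0,0]]}}

```text
clock: 14.58
position: [0.5693, -0.1325, 0.0558]
ee_rot: [0.686, 0.727, -0.0, 0.001]
ft_force: [-11.9, -5.6, 28.4]
grip_width: -0.002
```

```bash
python3 -c "
from h import *
avg()"
```

```text
avg [  0.5693   -0.13249   0.05578 -12.01189  -5.62035  27.70278] std z,F 1e-05 0.44
```

{"op": "servo_tool", "data": {"motion": [[0,0,0,-0.02,0,0,0],[0,0.06,0,-0.02,0,0,0],[0,0.11,0,-0.02,0,0,0],[0,0.11,0,-0.01,0,0,0],[0,0.11,0,-0.006,0,0,0],[0,0.11,0,-0.005,0,0,0],[0,0.11,0,-0.005,0,0,0],[0,0.11,0,-0.005,0,0,0]]}}

```text
clock: 15.88
position: [0.5625, -0.0189, 0.0599]
ee_rot: [0.686, 0.728, 0.001, -0.002]
ft_force: [-11.0, 9.9, 24.0]
grip_width: 0.0
```

```bash
python3 -c "
from h import *
avg(3)"
```

```text
avg [ 5.625200e-01 -1.888000e-02  5.987000e-02 -1.238172e+01  9.563850e+00
  2.361574e+01] std z,F 0.0 0.44
```

{"op": "servo_tool", "data": {"motion": [[0,-0.001,0,-0.008,0,0,0],[0,-0.001,0,-0.008,0,0,0],[0,-0.001,0,-0.008,0,0,0],[0,-0.001,0,-0.004,0,0,0],[0,-0.001,0,-0.002,0,0,0],[0,-0.001,0,0,0,0,0],[0,-0.001,0,0,0,0,0],[0,-0.001,0,0,0,0,0],[0,-0.001,0,0,0,0,0],[0,-0.001,0,0,0,0,0],[0,-0.001,0,0,0,0,0],[0,-0.001,0,0,0,0,0],[0,-0.001,0,0,0,0,0],[0,-0.001,0,0,0,0,0],[0,-0.001,0,0,0,0,0],[0,-0.001,0,0,0,0,0],[0,-0.001,0,0,0,0,0]]}}

```text
clock: 18.15
position: [0.5628, -0.0217, 0.0599]
ee_rot: [0.686, 0.728, 0.0, -0.0]
ft_force: [-11.3, -0.3, 22.0]
grip_width: -0.003
```

```bash
python3 -c "
from h import *
avg(3); go(0.541,0.2438,0.20,95.2)"
```

```text
avg [ 5.628000e-01 -2.165000e-02  5.987000e-02 -1.085822e+01  2.235700e-01
  2.199092e+01] std z,F 1e-05 0.39
shift [ 0.2664 -0.0062 -0.1399] turn [-0.04 -0.04 -1.84]
```

{"op": "servo_tool", "data": {"motion": [[0.5,0,0,-0.06,0,0,0],[1,0,0,-0.12,0,0,0],[1,0.06,-0.001,-0.14,0,0,-0.5],[1,0.12,-0.003,-0.14,0,0,-1],[1,0.18,-0.004,-0.14,0,0,-1.8],[1,0.24,-0.006,-0.14,0,0,-1.8],[1,0.2664,-0.006,-0.14,0,0,-1.8],[1,0.2664,-0.006,-0.14,0,0,-1.8],[1,0.2664,-0.006,-0.14,0,0,-1.8],[1,0.2664,-0.006,-0.14,0,0,-1.8]]}}

```text
clock: 19.55
position: [0.5418, 0.2425, 0.1984]
ee_rot: [0.675, 0.738, -0.0, 0.0]
ft_force: [0.5, -0.1, 0.2]
grip_width: 0.996
```

```bash
python3 - <<'E'
from h import *
p,d,K,W=shot("wrist"); cv2.imwrite("pics/w2.png",p)
P=cloud(d,K,W)
reg=(P[...,0]>.4)&(P[...,0]<.68)&(P[...,1]>.13)&(P[...,1]<.36)&(d>0)
for lo,hi in [(.074,.088),(.117,.16)]:
    m=reg&(P[...,2]>lo)&(P[...,2]<hi); m=cv2.morphologyEx(m.astype(np.uint8),cv2.MORPH_OPEN,np.ones((3,3)))>0
    q=P[m]; print(lo,m.sum(),cv2.minAreaRect((q[:,:2]*1000).astype(np.float32)),q[:,2].max())
go(0.5419,0.2438,0.093,95.2)
E
```

```text
0.074 13702 ((541.7647094726562, 243.5365753173828), (109.50904846191406, 112.39176177978516), 5.125260829925537) 0.08744275241173116
0.117 10775 ((545.0062866210938, 243.1353759765625), (129.7357177734375, 74.76883697509766), 4.859904766082764) 0.14192926203386477
shift [0.0011 0.0002 0.1055] turn [ 0.01  0.01 -0.13]
```

View pics/w2.png

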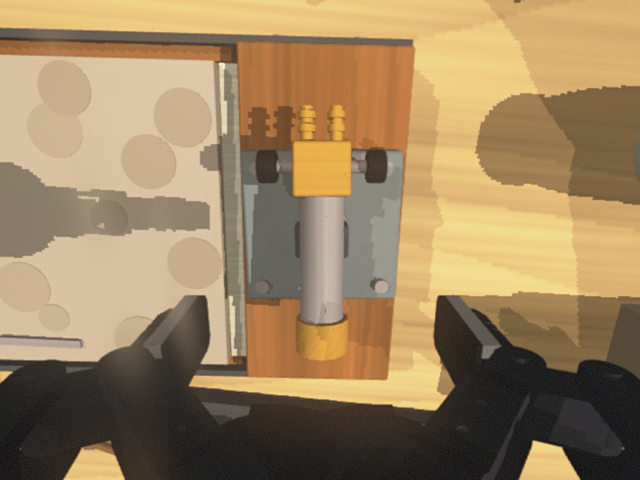

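{"op": "servo_tool", "data": {"motion": [[1,0.001,0,0.05,0,0,0],[1,0.001,0,0.09,0,0,0],[1,0.001,0,0.1055,0,0,0],[1,0.001,0,0.1055,0,0,0],[1,0.001,0,0.1055,0,0,0]]}}

```text
clock: 20.23
position: [0.5424, 0.2454, 0.0947]
ee_rot: [0.675, 0.738, 0.001, 0.0]
ft_force: [0.4, -0.2, 0.2]
grip_width: 1.0
```

{"op": "servo_tool", "data": {"motion": [[0,0,0,0,0,0,0],[0,0,0,0,0,0,0],[0,0,0,0,0,0,0],[0,0,0,0,0,0,0],[0,0,0,0,0,0,0],[0,0,0,0,0,0,0],[0,0,0,-0.005,0,0,0],[0,0,0,-0.015,0,0,0],[0,0,0,-0.025,0,0,0],[0,0,0,-0.025,0,0,0],[0,0,0,-0.025,0,0,0]], "grip_force": 70}}

```text
clock: 21.6
position: [0.541, 0.2451, 0.1177]
ee_rot: [0.674, 0.738, -0.0, -0.0]
ft_force: [-0.5, -0.1, -9.5]
grip_width: 0.302
```

```bash
python3 - <<'E'
from h import *
p,d,K,W=shot("wrist"); np.savez("w3.npz",p=p,d=d,K=K,W=W)
ps,ds,Ks,Ws=shot("side"); cv2.imwrite("pics/s3.png",cv2.resize(ps[130:330,230:560],None,fx=2.2,fy=2.2))
o=monitor.get_obs(); print(o["ft_force"],o["torque"],o["grip_width"],o["position"])
P=cloud(d,K,W); reg=(P[...,0]>.4)&(P[...,0]<.68)&(P[...,1]>.13)&(P[...,1]<.36)&(d>0)
m=reg&(P[...,2]>.09)&(P[...,2]<.115); m=cv2.morphologyEx(m.astype(np.uint8),cv2.MORPH_OPEN,np.ones((3,3)))>0
q=P[m]; print(m.sum(),cv2.minAreaRect((q[:,:2]*1000).astype(np.float32)),np.median(q[:,2]))
A=np.c_[q[:,:2],np.ones(len(q))]; print(np.linalg.lstsq(A,q[:,2],rcond=None)[0])
E
```

```text
[-0.1744795  -0.14744785 -8.64328162] [-0.03283451  0.02005436 -0.01996291] 0.3081660559038611 [0.5409776  0.24492351 0.11747986]
18710 ((540.8763427734375, 246.00828552246094), (109.59198760986328, 112.75634765625), 5.287535190582275) 0.1045460003648902
[0.01488965 0.00436743 0.09551077]
```

View pics/s3.png

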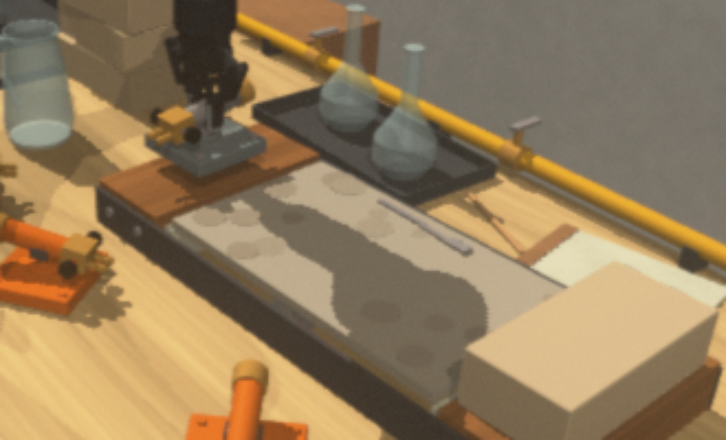

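```bash
python3 - <<'E'
from h import *
go(0.563,-0.0228,0.1275,93.3); go(0.563,-0.0228,0.098,93.3)
E
```

```text
shift [-0.2686 -0.0023 -0.01  ] turn [-0.04  0.01  1.89]
shift [-0.2686 -0.0023  0.0195] turn [-0.04  0.01  1.89]
```

{"op": "servo_tool", "data": {"motion": [[0,0,0,-0.01,0,0,0],[0,-0.03,0,-0.01,0,0,0.5],[0,-0.07,-0.001,-0.01,0,0,1],[0,-0.12,-0.001,-0.01,0,0,1.5],[0,-0.17,-0.002,-0.01,0,0,1.9],[0,-0.22,-0.002,-0.01,0,0,1.9],[0,-0.25,-0.0023,-0.01,0,0,1.9],[0,-0.265,-0.0023,-0.01,0,0,1.9],[0,-0.2686,-0.0023,-0.01,0,0,1.9],[0,-0.2686,-0.0023,0,0,0,1.9],[0,-0.2686,-0.0023,0.01,0,0,1.9],[0,-0.2686,-0.0023,0.0195,0,0,1.9],[0,-0.2686,-0.0023,0.0195,0,0,1.9],[0,-0.2686,-0.0023,0.0195,0,0,1.9]]}}

```text
clock: 23.45
position: [0.5634, -0.0226, 0.0985]
ee_rot: [0.687, 0.727, 0.0, 0.0]
ft_force: [0.8, 0.2, -8.7]
grip_width: 0.306
```

```bash
python3 - <<'E'
from h import *
p,d,K,W=shot("wrist"); cv2.imwrite("pics/w4.png",p)
P=cloud(d,K,W); reg=(P[...,0]>.45)&(P[...,0]<.68)&(P[...,1]>-.13)&(P[...,1]<.10)&(d>0)
m=reg&(P[...,2]>.074)&(P[...,2]<.095); m=cv2.morphologyEx(m.astype(np.uint8),cv2.MORPH_OPEN,np.ones((3,3)))>0
q=P[m]; print(m.sum(),cv2.minAreaRect((q[:,:2]*1000).astype(np.float32)),np.median(q[:,2]))
avg(2); go(0.563,-0.0228,0.09,93.3)
E
```

```text
18612 ((563.0521240234375, -21.40558624267578), (109.22134399414062, 112.57146453857422), 3.4101078510284424) 0.08536825902979826
avg [ 0.56354 -0.02262  0.09881  0.42405  0.40856 -9.11425] std z,F 0.0 0.52
shift [-0.0001 -0.0005  0.0088] turn [ 0.04 -0.01 -0.02]
```

{"op": "servo_tool", "data": {"motion": [[0,-0.0007,0,0.002,0,0,0],[0,-0.0007,0,0.004,0,0,0],[0,-0.0007,0,0.005,0,0,0],[0,-0.0007,0,0.005,0,0,0],[0,-0.0007,0,0.005,0,0,0]]}}

```text
clock: 24.22
position: [0.5633, -0.0234, 0.0934]
ee_rot: [0.687, 0.727, 0.0, -0.0]
ft_force: [-0.4, 0.0, -6.6]
grip_width: 0.306
```

{"op": "servo_tool", "data": {"motion": [[0,0,0,0.0005,0,0,0],[0,0,0,0.0007,0,0,0],[0,0,0,0.0007,0,0,0],[0,0,0,0.0007,0,0,0]]}}

```text
clock: 24.72
position: [0.5633, -0.0233, 0.0934]
ee_rot: [0.687, 0.727, 0.0, -0.0]
ft_force: [-5.4, 0.6, 2.7]
grip_width: 0.305
```

{"op": "servo_tool", "data": {"motion": [[0.5,0,0,-0.0003,0,0,0],[1,0,0,-0.0003,0,0,0],[1,0,0,-0.0003,0,0,0],[1,0,0,-0.0003,0,0,0],[1,0,0,-0.0003,0,0,0],[1,0,0,-0.0003,0,0,0],[1,0,0,-0.03,0,0,0],[1,0,0,-0.08,0,0,0],[1,0,0,-0.14,0,0,0],[1,0,0,-0.19,0,0,0],[1,0,0,-0.19,0,0,0],[1,0,0,-0.19,0,0,0]]}}

```text
clock: 26.22
position: [0.5631, -0.0233, 0.2821]
ee_rot: [0.687, 0.727, -0.0, -0.0]
ft_force: [-0.9, -0.2, -0.9]
grip_width: 0.999
```

```bash
python3 - <<'E'
from h import *
p,d,K,W=shot("wrist"); cv2.imwrite("pics/w5.png",p)
P=cloud(d,K,W); reg=(P[...,0]>.45)&(P[...,0]<.68)&(P[...,1]>-.13)&(P[...,1]<.10)&(d>0)
m=reg&(P[...,2]>.074)&(P[...,2]<.09); m=cv2.morphologyEx(m.astype(np.uint8),cv2.MORPH_OPEN,np.ones((3,3)))>0
q=P[m]; print("foot",m.sum(),cv2.minAreaRect((q[:,:2]*1000).astype(np.float32)),np.median(q[:,2]))
def plane(q,n):
    A=np.c_[q[:,:2],np.ones(len(q))]; print(n,len(q),np.linalg.lstsq(A,q[:,2],rcond=None)[0])
plane(q,"foot plane")
b=(P[...,0]>.47)&(P[...,0]<.63)&(abs(P[...,1]+.03)<.18)&(abs(P[...,1]+.023)>.07)&(P[...,2]>.045)&(P[...,2]<.07)&(d>0)
plane(P[b],"board")
p,d,K,W=shot("top"); P=cloud(d,K,W)
b=(P[...,0]>.47)&(P[...,0]<.62)&(abs(P[...,1]+.04)<.18)&(abs(P[...,1]+.023)>.07)&(P[...,2]>.045)&(P[...,2]<.07)&(d>0)
plane(P[b],"board top cam")
z=np.load("top0.npz"); P=cloud(z["d"],z["K"],z["W"])
b=(P[...,0]>.47)&(P[...,0]<.62)&(abs(P[...,1]+.04)<.18)&(abs(P[...,1]+.023)>.07)&(P[...,2]>.045)&(P[...,2]<.07)
plane(P[b],"board top cam before")
E
```

```text
foot 8612 ((563.73193359375, -21.927852630615234), (108.99409484863281, 112.33473205566406), 3.397346019744873) 0.08037091264591975
foot plane 8612 [0.00147384 0.00115193 0.07963256]
board 37538 [-0.00122649  0.00148092  0.06123243]
board top cam 2546 [-0.00392716  0.00058279  0.06249418]
board top cam before 6027 [-3.03982309e-03  6.13167552e-05  6.20394134e-02]
```

View pics/w5.png

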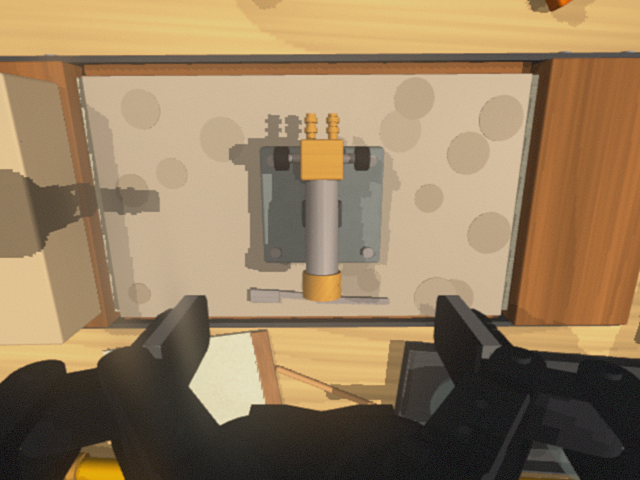

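The burner stands upright on the board at px (265-382, 147-262). The board is level, the brick is still on its wooden end, and the tweezers lie clear of the foot. The gripper is free, so I'm handing in.

```bash
python3 -c "
from h import *
print(ticket.hand_in())"
```

```text
the job is handed in; nothing more can be done
None
```

The burner now stands on the board over the bearer, with the board level under it, and the job was handed in at about 26 s of the 72 s.

- **Finding the bearer:** I pressed at four places along the bare line and compared how far the board sank. The bearer's centre came out at world y of about −22.5 mm (roughly 15–17 mm towards +y from the board's centre); the different estimates spread from −20 to −24 mm.
- **Leaning on it:** I leaned there with about 22 N for more than a second. The board did not give: the tip stayed at 59.9 mm.
- **Moving the burner:** I gripped it by the barrel, carried it over and released it there. I then lifted the gripper to 0.28 m, clear of everything.
- **Last checks, from the wrist camera:**
  - The foot's centre is at (0.564, −0.022) m, under 1 mm from the bearer estimate.
  - Its yaw is 3.4°, in line with the board.
  - The fitted board tilt is about 0.1°. The top camera's fit shows no real change from before.
  - The brick still lies on its wooden end and the tweezers on the board.

The checks did not fully agree: the camera puts the foot about 1.4 mm to the +y side of where the arm's own reading puts it. That is within the 2 mm calibration.

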